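# Charge the ball feeder and hold its stop pin open

### The job

Empty the four ceramic balls out of the steel tipping pot into the chute by swinging the pot over with its red crank handle, with the stop pin left home, then swing the pot back fully upright. Then pull the sprung stop pin fully back by its yellow tab so that all the balls run down into the glass beaker, and finish while still holding the pin fully back in the gripper: do not let it go. Leave the beaker standing in its place and do not disturb the other things on the bench.

Things in the scene. Friction and masses are not known exactly. Their poses are not given: they have to be found in the camera images.
- feeder: fixed ball feeder: grey base plate 335x110x12 mm with blue posts, sloping aluminium chute, tipping pot and sprung stop pin. Origin on the worktop under the chute; x points down the chute (12 deg) to the beaker, y to the side where red crank handle and yellow tab stick out, z up. Chute 30 mm wide inside, floor z 144 mm at x -115 falling to z 96 at x 112; the pin crosses it at x 40, z 124
- pot (a joint): angle of the steel tipping pot (36 mm across, 88 tall, open top) on its level axle along the feeder's y at x -115, z 222 mm: 0 = upright (stop), grows as the mouth tips towards the feeder's +x, stop at 2.2 rad. Light friction (0.06 N m); stays where left. The balls run out into the chute by about 2.1 rad
- crank_grip (a point): grip point on the pot's red crank handle, a 12 mm round bar along feeder y, free for 22 mm beyond this point (+y) and 30 mm to the crank arm. 50 mm from the axle: pot upright, it is 43 mm to -x of and 25 mm above the axle; at 2.09 rad 43 mm to +x and 25 mm above. The bar turns within the fingers while the tool keeps pointing down
- pin (a joint): travel of the sprung stop pin (10 mm steel rod) along the feeder's +y: 0 = home, tip in the brass seat hole in the chute's far (-y) wall, barring the chute; 0.055 m = fully back at its stop, clear of seat and chute. The spring pushes it home with 5 N at 0, 13.6 N fully back; let go, it snaps home
- pull_tab: yellow pull tab and the pin it ends, one piece: the tab is an upright plate 24 mm (x) by 12 mm (y), from 11 mm below to 55 mm above the pin's axis. Origin on the pin's axis in the tab's middle, axes as the feeder's; at y 82 mm in its frame with the pin home. Nearest fixed part: the pin's housing, its end at y 50 mm, its top 12 mm above the pin's axis
- tab_grip (a point): grip point in the upper part of the pull tab, 42 mm above the pin's axis and 13 mm below the tab's top
- beaker: small clear glass beaker, 61 mm across the spout, 70 mm tall, standing on the base plate in a low rubber ring under the chute's outlet (x 135 mm in the feeder's frame). Origin: centre of its underside
- ball0_center (a point): centre of one of the four white ceramic balls, 20 mm in diameter, 25 g, which start in the pot
- ball1_center (a point): centre of one of the four white ceramic balls, 20 mm in diameter, 25 g, which start in the pot
- ball2_center (a point): centre of one of the four white ceramic balls, 20 mm in diameter, 25 g, which start in the pot
- ball3_center (a point): centre of one of the four white ceramic balls, 20 mm in diameter, 25 g, which start in the pot
- covered_crucible: bystander: white porcelain crucible with cover, 45 across, 46 tall (mm); origin at the centre of its underside
- petri: bystander: clear petri dish, 95 across, 19 tall (mm); origin at the centre of its underside
- dropper: bystander: small amber dropper bottle, 35 across, 104 tall (mm); origin at the centre of its underside

How it is judged:
By the outcome, as a careful person would: the job done as asked, in the order asked, and still so for the second after the job is handed in, while the arm keeps its last pose, push and grip.
It also fails if it takes over 54 s, if anything falls off the work surface, if the arm or the gripper's body presses on something with over 40 N, if the wrist force passes 120 N, or if a joint passes its speed limit or range.

### The arm

A 6-joint arm with a two-finger parallel gripper is mounted at the origin on a cart in front of the work surface, level with it; the furniture and walls round the work are solid. World frame = base frame: x ahead of the robot, y to its left, z up, the work surface at z = 0. Lengths are in m, angles in rad, forces in N, time in s.
With the tool pointing down it reaches from about 0.35 to 0.725 m from the base axis. Payload 6 kg.
Tool frame: the origin (TCP) lies on the centre line of the jaws, within the pads' length; the fingertips stand 8 mm ahead of it and the grasp point (between the pads) lies 11 mm behind it; z points along the fingers, y is the line along which they close (so a half turn about z gives the same grasp; the last joint's range is limited). The gripper opens to 85 mm and grips with 20 to 120 N. Pads are 22 mm wide; open, the fingers measure 114 mm over their backs; the gripper's body (76 mm by 85 mm) begins 54 mm behind the grasp point. The pads swing forward as they close: fully open they stand 13 mm farther back than shut.
Start: joints at [-0.851, 0.04, 0.085, 0, -1.615, -0.334], TCP at [0.226, -0.556, 0.239] pointing down, gripper open.
Joint ranges: [-2.56, 2.56], [-1.29, 2.01], [-1.08, 1.49], [-3.29, 1.98], [-2.81, -0.18], [-2.99, 2.99]. Speed limits (rad/s): [2.57, 2.57, 3.01, 3.14, 3.14, 3.14].

### API

Orientations are given as a rotation vector (axis times angle).
In Python, from workcell import env gives the robot as it stands.
- The arm moves only by the tool send_path, called after "Emit:" as name(argument=value, ...), one argument or row to a line, values as JSON. Schema: {"type":"object","properties":{"ticks":{"type":"array","items":{"type":"object","properties":{"dx":{"type":"number"},"dy":{"type":"number"},"dz":{"type":"number"},"yaw":{"type":"number"}},"additionalProperties":false},"minItems":1,"maxItems":20},"finger_gap":{"type":"number"},"grip_n":{"type":"number"},"only":{"type":"string"},"quiet":{"type":"boolean"},"lines":{"type":"string"}},"required":["ticks"],"additionalProperties":false}. ticks is a list of rows, 1 to 20 of them, each an object with the fields dx, dy, dz (the shift in m), yaw (a turn about the tool's z in rad); a field left out counts as zero; each row shifts and turns the commanded pose from where the row before left it, along the tool's axes as they then stand; what a row does not reach is not made up. A row lasts 1/8 s, in which the tool goes at most 0.0625 m and 0.188 rad, less where a joint would pass 70% of its speed; a pose out of reach is approached as far as the arm can. finger_gap is the finger opening in m, set as the call begins (left out keeps the last). The fingers move at their own pace and stop on an object; grip_n is the grip in N (left out, the last holds). Time passes only in rows, so rows that do not move let the fingers close. The tool returns the time, the measured TCP pose, the force, the opening and the grip force at its end. only (a regular expression) keeps the lines of the reply that match it, lines (a string "A,B") keeps lines A to B, and quiet returns only ok. Input that does not fit is refused with a message, and nothing moves.
- env.observe(): the state, without advancing time (a new reading comes with each control period).
- env.camera(name): name is "scene" or "top"; returns the picture (400x640x3 uint8, red, green, blue); there is no depth.
- env.camera_info(name): a dict with "camera_matrix" (3x3 intrinsics, pixels), "D" ([k1, k2, p1, p2, k3] as OpenCV has them; the pictures are not rectified), "origin" and "rotation" of the camera in the world. Camera axes: x right, y down, z forward; pixel columns grow to the right and rows downward; lengths in m; the calibration is good to about 2 mm. A picture is of the moment at which its call begins. camera_info takes no time and is no camera call.
- env.hand_in(): hands the job in; it is judged then, once.
The state is a dict: "time": time; "q": joint angles; "joint_velocities": joint speeds; "joint_torque": joint torques, N m; "tcp_pos": TCP position; "eef_rot": TCP orientation; "contact_force": force on the tool from outside, world axes, zero at the start; "torque": the same for the moment, N m; "opening": finger opening in m; "finger_force": force on a finger pad.
Only numpy, scipy, OpenCV 4.12 (cv2) and the standard library are available. Lean on these libraries where they do the work, as an engineer would, in place of code of your own. Each camera call takes 0.05 s, during which the arm holds its last target. There are 200 camera calls.

## Working session

There is one attempt and no reset: what is moved stays moved. The work goes in short steps, Python scripts to look and compute and a tool call to move; the robot and the scene stay as the last step left them, time stands still between calls to the robot, and variables do not carry over. Pictures are saved under pics/ and viewed, at most 10 in all, crops included, and the job is handed in when it is done.

```bash
ls; mkdir -p pics; python3 - <<'E'
from workcell import env
import cv2
for n in("scene","top"):
    im=env.camera(n); cv2.imwrite(f"pics/{n}0.png",im[:,:,::-1]); i=env.camera_info(n); print(n,i)
print(env.observe())
E
```

```text
pics
workcell.py
scene {'camera_matrix': array([[459.32901063,   0.        , 326.66271474],
       [  0.        , 459.32901063, 200.67372126],
       [  0.        ,   0.        ,   1.        ]]), 'D': array([0.0435889, 0.       , 0.       , 0.       , 0.       ]), 'origin': array([0.06193271, 0.70279543, 0.60688459]), 'rotation': array([-0.59872649,  2.3499286 , -1.55856066])}
top {'camera_matrix': array([[415.13760318,   0.        , 320.17500867],
       [  0.        , 415.13760318, 198.96583067],
       [  0.        ,   0.        ,   1.        ]]), 'D': array([0.00443267, 0.        , 0.        , 0.        , 0.        ]), 'origin': array([ 0.33297264, -0.20615693,  1.10301736]), 'rotation': array([-2.1028687 ,  2.11781859, -0.21603953])}
{'time': 0.1, 'q': array([-8.51243618e-01,  4.07878443e-02,  8.39117851e-02, -3.87902577e-04,
       -1.61547088e+00, -3.33725851e-01]), 'joint_velocities': array([ 8.47157533e-04, -2.18947521e-03,  2.33903804e-03,  2.11011872e-03,
       -2.86646947e-04, -9.47262421e-05]), 'joint_torque': array([-5.68863659e-03, -3.69345760e+01,  3.48279619e+01,  6.95170105e+00,
       -4.55869100e-03, -1.93014364e-05]), 'tcp_pos': array([ 0.22577512, -0.55561069,  0.23836285]), 'eef_rot': array([ 6.02244150e-01, -3.08287345e+00, -2.41128820e-03]), 'contact_force': array([ 0.71620081,  0.39992103, -0.49269794]), 'torque': array([-0.0017122 , -0.01484055, -0.01033155]), 'finger_force': 0.0, 'opening': 0.08535700064726205}
```

View pics/scene0.png

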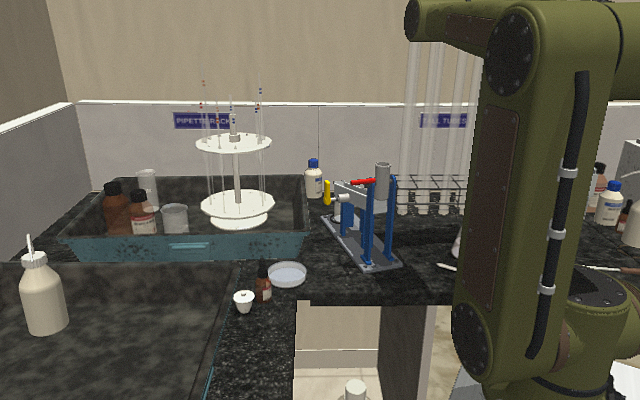

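View pics/top0.png

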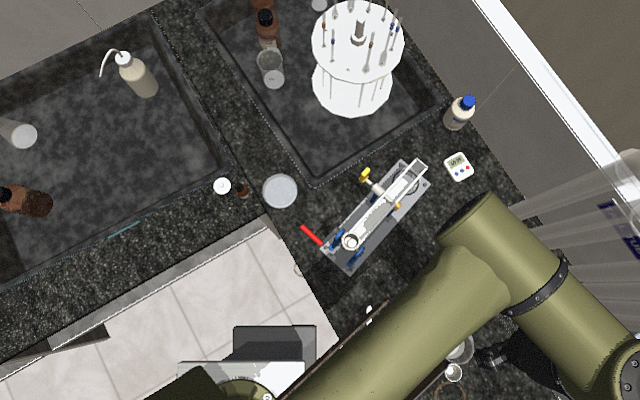

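The scene view shows the feeder around (360,215), and the top view shows the red crank near (312,235) and the yellow tab near (365,174). I'll enlarge both.

```bash
python3 - <<'E'
import cv2
a=cv2.imread("pics/scene0.png")[145:275,300:430]; b=cv2.imread("pics/top0.png")[145:275,290:440]
cv2.imwrite("pics/sc.png",cv2.resize(a,(585,585),interpolation=2)) # 4.5x
cv2.imwrite("pics/tc.png",cv2.resize(b,(675,585),interpolation=2))
E
```

```text
(no output)
```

View pics/sc.png

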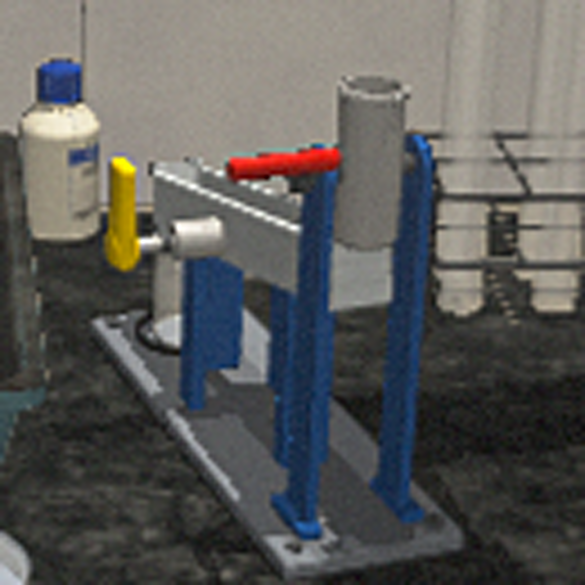

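View pics/tc.png

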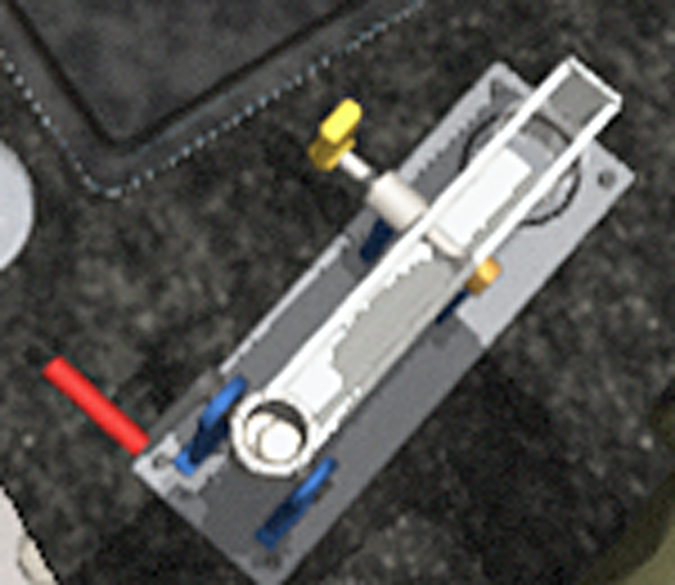

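```bash
cat > h.py <<'E'
import numpy as np, cv2
from scipy.spatial.transform import Rotation as R
from scipy.optimize import least_squares
from workcell import env
I={n:env.camera_info(n) for n in("scene","top")}
OFF={"scene":(300,145),"top":(290,145)}
def full(n,p): return (np.array(p,float)+.5)/4.5-.5+OFF[n]
def ray(n,p):
    i=I[n]; u=cv2.undistortPoints(np.array([[p]],float),i["camera_matrix"],i["D"])[0,0]
    d=R.from_rotvec(i["rotation"]).as_matrix()@np.r_[u,1]; return i["origin"],d/np.linalg.norm(d)
def tri(ps,pt):
    A=[];B=[]
    (o1,d1),(o2,d2)=ray("scene",ps),ray("top",pt)
    s=np.linalg.lstsq(np.c_[d1,-d2],o2-o1,rcond=None)[0]
    a,b=o1+s[0]*d1,o2+s[1]*d2
    return (a+b)/2,np.linalg.norm(a-b)
def onz(n,p,z):
    o,d=ray(n,p); return o+d*(z-o[2])/d[2]
def proj(n,X):
    i=I[n]; r=R.from_rotvec(i["rotation"]).inv()
    return cv2.projectPoints(r.apply(np.atleast_2d(X)-i["origin"]),np.zeros(3),np.zeros(3),i["camera_matrix"],i["D"])[0][:,0]
E
python3 - <<'E'
from h import *
np.set_printoptions(precision=4,suppress=True)
for k,s,t in [("hfree",(233,168),(53,367)),("harm",(336,158),(141,447)),("tabtop",(123,161),(342,119)),("potrim",(373,86),(272,432))]:
    print(k,*tri(full("scene",s),full("top",t)))
C=[onz("top",full("top",p),.012) for p in [(497,63),(634,178),(270,584),(135,465)]]
for c in C: print(c)
print([np.linalg.norm(C[i]-C[i-1]) for i in range(4)])
Cs=[onz("scene",full("scene",p),.012) for p in [(92,322),(285,575),(462,540)]]
print(Cs)
d=C[1]-C[2]+C[0]-C[3]; print("yaw",np.arctan2(d[1],d[0]),"c",np.mean(C,0))
E
```

```text
hfree [ 0.4569 -0.1638  0.2476] 0.002446305427109233
harm [ 0.4195 -0.2043  0.2468] 0.0018453011450656662
tabtop [ 0.5941 -0.3082  0.1786] 0.0028031639630007486
potrim [ 0.4241 -0.2629  0.2668] 0.002483667871913263
[ 0.6742 -0.4225  0.012 ]
[ 0.6015 -0.5013  0.012 ]
[ 0.363  -0.2777  0.012 ]
[ 0.4317 -0.2006  0.012 ]
[np.float64(0.3286605769231282), np.float64(0.10722888427131208), np.float64(0.3268954116583564), np.float64(0.10329968296942925)]
[array([ 0.6747, -0.4158,  0.012 ]), array([ 0.429 , -0.1855,  0.012 ]), array([ 0.3581, -0.267 ,  0.012 ])]
yaw -0.7471290848438514 c [ 0.5176 -0.3505  0.012 ]
```

Triangulated heights agree with the text (crank 247, tab top 179 mm), and the feeder origin comes out about (0.509, -0.341) with yaw -0.747 from both the pot and the tab. I'll lift, turn and partly close.

```bash
cat >> h.py <<'E'
O=np.array([.5088,-.3411,0]); YAW=-.747
xf=np.array([np.cos(YAW),np.sin(YAW),0]); yf=np.array([-np.sin(YAW),np.cos(YAW),0])
def F(x,y,z): return O+x*xf+y*yf+np.array([0,0,z])
def delta(T):
    s=env.observe(); M=R.from_rotvec(s["eef_rot"])
    return np.round(M.inv().apply(T-s["tcp_pos"]),4)
def turn(ang):  # turn about tool z to make closing line at world angle ang
    y=R.from_rotvec(env.observe()["eef_rot"]).as_matrix()[:,1]
    d=ang-np.arctan2(y[1],y[0]); d=(d+np.pi/2)%np.pi-np.pi/2; return -d
E
```

Emit:
send_path(
  ticks=[
    {"dz":-0.05},
    {"dz":-0.05, "yaw":-0.146},
    {"yaw":-0.146},
    {"yaw":-0.146},
    {},
    {},
  ],
  finger_gap=0.045,
  grip_n=30,
)

```text
time: 0.85
tcp_pos: [0.2258, -0.5558, 0.3389]
eef_rot: [1.254, -2.88, -0.001]
contact_force: [0.6, 0.8, -0.2]
opening: 0.0449
finger_force: 0.0
```

```bash
python3 -c "
from h import *
print('turn',turn(YAW),'above',delta(F(-.158,.072,.34)), env.observe()['q'])"
```

```text
turn -0.0027255904509559947 above [-0.4216  0.0974 -0.001 ] [-8.51268828e-01  7.52384852e-02  3.04033307e-01 -3.95409992e-05
 -1.80028139e+00  1.01534219e-01]
```

Emit:
send_path(
  ticks=[
    {"dx":-0.042, "dy":0.01},
    {"dx":-0.042, "dy":0.01},
    {"dx":-0.042, "dy":0.01},
    {"dx":-0.042, "dy":0.01},
    {"dx":-0.042, "dy":0.01},
    {"dx":-0.042, "dy":0.01},
    {"dx":-0.042, "dy":0.01},
    {"dx":-0.042, "dy":0.01},
    {"dx":-0.042, "dy":0.01},
    {"dx":-0.043, "dy":0.007},
    {},
    {},
    {},
  ],
)

```text
time: 2.48
tcp_pos: [0.4403, -0.1818, 0.3395]
eef_rot: [-1.255, 2.88, -0.0]
contact_force: [0.1, 1.0, -0.1]
opening: 0.0448
finger_force: 0.0
```

```bash
python3 -c "
from h import *
print('turn',turn(YAW),'above',delta(F(-.158,.072,.236)), env.observe()['q'])
cv2.imwrite('pics/t1.png',cv2.resize(env.camera('top')[120:300,250:450,::-1],None,fx=3,fy=3));
cv2.imwrite('pics/s1.png',cv2.resize(env.camera('scene')[100:280,270:450,::-1],None,fx=3,fy=3))"
```

```text
turn -0.0018019239240807394 above [-0.0017 -0.0005  0.1035] [ 3.37866701e-02 -2.53408266e-01 -1.78803277e-03  1.32606773e-04
 -1.82211637e+00 -7.82555579e-01]
```

View pics/s1.png

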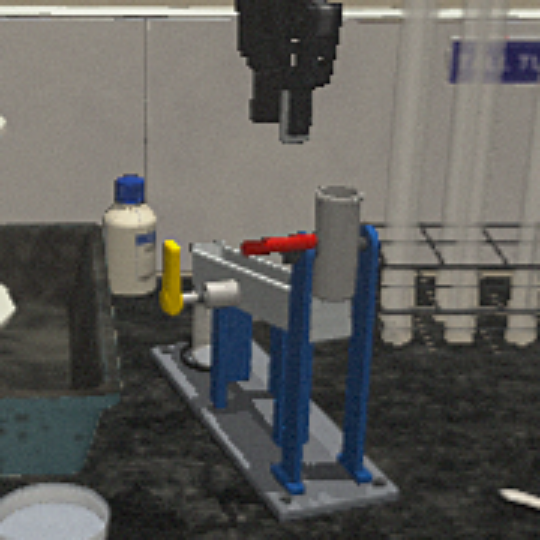

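The gripper stands above the red handle: fingers at crop (290,135), handle at (245-315,243). I'll descend and close.

Emit:
send_path(
  ticks=[
    {"dx":-0.0017, "dz":0.04},
    {"dz":0.04},
    {"dz":0.0235},
    {},
    {},
  ],
)

```text
time: 3.2
tcp_pos: [0.4421, -0.1803, 0.2374]
eef_rot: [-1.256, 2.878, -0.002]
contact_force: [0.1, 0.4, -0.2]
opening: 0.0449
finger_force: 0.0
```

Emit:
send_path(
  ticks=[
    {},
    {},
    {},
    {},
    {},
    {},
  ],
  finger_gap=0,
  grip_n=35,
)

```text
time: 3.95
tcp_pos: [0.442, -0.1797, 0.2367]
eef_rot: [-1.258, 2.878, -0.001]
contact_force: [-0.7, 3.9, 5.8]
opening: 0.0109
finger_force: 34.3
```

```bash
python3 -c "
from h import *
M=R.from_rotvec(env.observe()['eef_rot']).as_matrix()
print(delta(F(-.158,.072,.236)), 'xf in tool',M.T@xf, env.observe()['opening'])
p=env.observe()['tcp_pos']-O;print(p@xf,p@yf,p[2])"
```

```text
[ 0.001  -0.0006  0.0007] xf in tool [ 3.42813887e-04 -9.99999508e-01  9.30907073e-04] 0.010939512309270913
-0.15864329059541027 0.07300501282417504 0.2366989952271271
```

```bash
python3 -c "
import numpy as np
t=np.radians(150-6.1*np.arange(21));p=50*np.c_[np.cos(t),np.sin(t)]
d=np.diff(np.round(p,1),axis=0)
print(';'.join('0 %.4f %.4f 0'%(-a/1000,-b/1000) for a,b in d))"
```

```text
0 -0.0029 -0.0045 0;0 -0.0034 -0.0041 0;0 -0.0037 -0.0037 0;0 -0.0042 -0.0034 0;0 -0.0045 -0.0028 0;0 -0.0047 -0.0024 0;0 -0.0050 -0.0018 0;0 -0.0052 -0.0013 0;0 -0.0053 -0.0008 0;0 -0.0053 -0.0002 0;0 -0.0053 0.0004 0;0 -0.0052 0.0009 0;0 -0.0051 0.0015 0;0 -0.0049 0.0020 0;0 -0.0047 0.0026 0;0 -0.0044 0.0030 0;0 -0.0040 0.0035 0;0 -0.0037 0.0038 0;0 -0.0032 0.0043 0;0 -0.0027 0.0045 0
```

Emit:
send_path(
  ticks=[
    {"dy":-0.0029, "dz":-0.0045},
    {"dy":-0.0034, "dz":-0.0041},
    {"dy":-0.0037, "dz":-0.0037},
    {"dy":-0.0042, "dz":-0.0034},
    {"dy":-0.0045, "dz":-0.0028},
    {"dy":-0.0047, "dz":-0.0024},
    {"dy":-0.005, "dz":-0.0018},
    {"dy":-0.0052, "dz":-0.0013},
    {"dy":-0.0053, "dz":-0.0008},
    {"dy":-0.0053, "dz":-0.0002},
  ],
)

```text
time: 5.2
tcp_pos: [0.4743, -0.2093, 0.2623]
eef_rot: [-1.259, 2.877, 0.0]
contact_force: [-4.8, 7.7, 9.8]
opening: 0.0112
finger_force: 35.9
```

Emit:
send_path(
  ticks=[
    {"dy":-0.0053, "dz":0.0004},
    {"dy":-0.0052, "dz":0.0009},
    {"dy":-0.0051, "dz":0.0015},
    {"dy":-0.0049, "dz":0.002},
    {"dy":-0.0047, "dz":0.0026},
    {"dy":-0.0044, "dz":0.003},
    {"dy":-0.004, "dz":0.0035},
    {"dy":-0.0037, "dz":0.0038},
    {"dy":-0.0032, "dz":0.0043},
    {"dy":-0.0027, "dz":0.0045},
  ],
)

```text
time: 6.45
tcp_pos: [0.5058, -0.2386, 0.2341]
eef_rot: [1.259, -2.878, -0.003]
contact_force: [-2.8, 5.4, 5.8]
opening: 0.0104
finger_force: 37.8
```

Emit:
send_path(
  ticks=[
    {},
    {},
    {},
    {},
    {},
    {},
    {},
    {},
  ],
)

```text
time: 7.45
tcp_pos: [0.5059, -0.2387, 0.2339]
eef_rot: [1.258, -2.878, -0.002]
contact_force: [-0.7, 4.1, 0.6]
opening: 0.0105
finger_force: 37.5
```

```bash
python3 -c "
from h import *
p=env.observe()['tcp_pos']-O;print(p@xf,p@yf,p[2])
a=cv2.resize(env.camera('top')[130:280,290:440],None,fx=3.9,fy=3.9)
b=cv2.resize(env.camera('scene')[145:295,300:400],None,fx=3.9,fy=3.9)
cv2.imwrite('pics/2.png',np.hstack([a[:585,:400],b[:585,:390]])[:,:,::-1])"
```

```text
-0.07172204990227726 0.07319696218461957 0.2338957734068959
```

View pics/2.png

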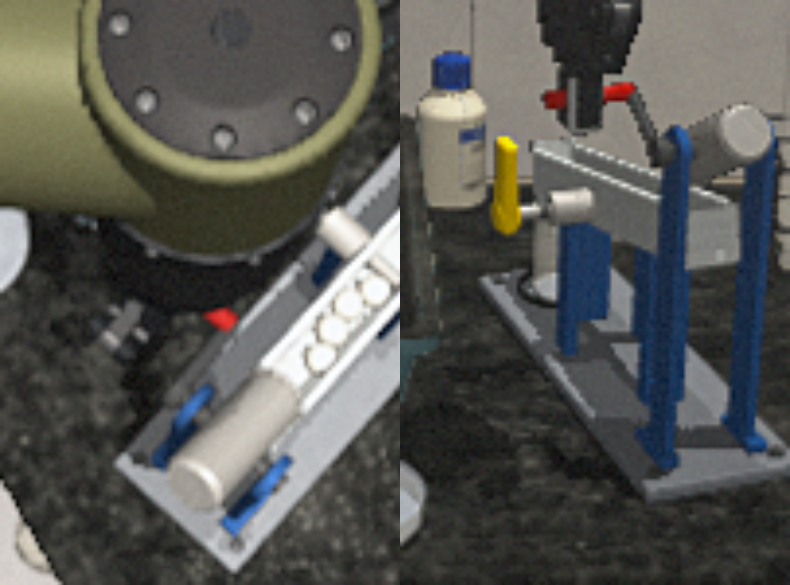

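The pot is fully tipped and four balls lie in the chute (left panel, about (320,360) to (372,285)). I'll swing it back along the reverse arc, with a slight push into the upright stop.

Emit:
send_path(
  ticks=[
    {"dy":0.0027, "dz":-0.0045},
    {"dy":0.0032, "dz":-0.0043},
    {"dy":0.0037, "dz":-0.0038},
    {"dy":0.004, "dz":-0.0035},
    {"dy":0.0044, "dz":-0.003},
    {"dy":0.0047, "dz":-0.0026},
    {"dy":0.0049, "dz":-0.002},
    {"dy":0.0051, "dz":-0.0015},
    {"dy":0.0052, "dz":-0.0009},
    {"dy":0.0053, "dz":-0.0004},
  ],
)

```text
time: 8.8
tcp_pos: [0.4757, -0.2109, 0.2644]
eef_rot: [-1.255, 2.874, -0.01]
contact_force: [6.6, 0.3, 5.6]
opening: 0.0105
finger_force: 34.5
```

Emit:
send_path(
  ticks=[
    {"dy":0.0053, "dz":0.0002},
    {"dy":0.0053, "dz":0.0008},
    {"dy":0.0052, "dz":0.0013},
    {"dy":0.005, "dz":0.0018},
    {"dy":0.0047, "dz":0.0024},
    {"dy":0.0045, "dz":0.0028},
    {"dy":0.0042, "dz":0.0034},
    {"dy":0.0037, "dz":0.0037},
    {"dy":0.0034, "dz":0.0041},
    {"dy":0.0029, "dz":0.0045},
  ],
)

```text
time: 10.05
tcp_pos: [0.4423, -0.1805, 0.238]
eef_rot: [-1.256, 2.876, -0.006]
contact_force: [5.0, -2.1, 6.5]
opening: 0.0108
finger_force: 38.0
```

Emit:
send_path(
  ticks=[
    {"dy":0.0012, "dz":0.002},
    {},
    {},
    {},
  ],
)

```text
time: 10.55
tcp_pos: [0.4416, -0.1799, 0.2361]
eef_rot: [-1.256, 2.876, -0.006]
contact_force: [3.7, -1.4, 7.5]
opening: 0.0107
finger_force: 38.3
```

```bash
python3 -c "
from h import *
p=env.observe()['tcp_pos']-O;print(p@xf,p@yf,p[2])"
```

```text
-0.15878754570908163 0.07262735982600255 0.23614698797454173
```

Emit:
send_path(
  ticks=[
    {"dy":0.001, "dz":0.002},
    {"dz":0.001},
    {},
    {},
  ],
)

```text
time: 11.05
tcp_pos: [0.4417, -0.1799, 0.2359]
eef_rot: [-1.254, 2.873, -0.012]
contact_force: [4.7, -2.3, 16.8]
opening: 0.0105
finger_force: 39.1
```

Emit:
send_path(
  ticks=[
    {},
    {},
    {},
    {},
  ],
  finger_gap=0.045,
)

```text
time: 11.55
tcp_pos: [0.4399, -0.1783, 0.2303]
eef_rot: [1.257, -2.878, -0.001]
contact_force: [0.8, -0.2, -0.0]
opening: 0.0454
finger_force: 0.0
```

Emit:
send_path(
  ticks=[
    {"dz":-0.04},
    {"dz":-0.04},
    {"dz":-0.02},
    {},
    {},
  ],
)

```text
time: 12.18
tcp_pos: [0.4401, -0.1781, 0.3296]
eef_rot: [1.257, -2.878, -0.002]
contact_force: [0.1, 0.2, -0.1]
opening: 0.0452
finger_force: 0.0
```

```bash
python3 -c "
from h import *
print('turn',turn(YAW+np.pi/2),'above',delta(F(.04,.082,.28)), env.observe()['q'])
a=cv2.resize(env.camera('scene')[145:275,300:430],None,fx=4.5,fy=4.5)
cv2.imwrite('pics/3.png',a[:,:,::-1])"
```

```text
turn -1.570697624882874 above [-0.0091 -0.2012  0.0492] [ 4.15685181e-02 -2.61591816e-01 -2.67071460e-02 -7.06420608e-04
 -1.80740890e+00 -7.88634183e-01]
```

View pics/3.png

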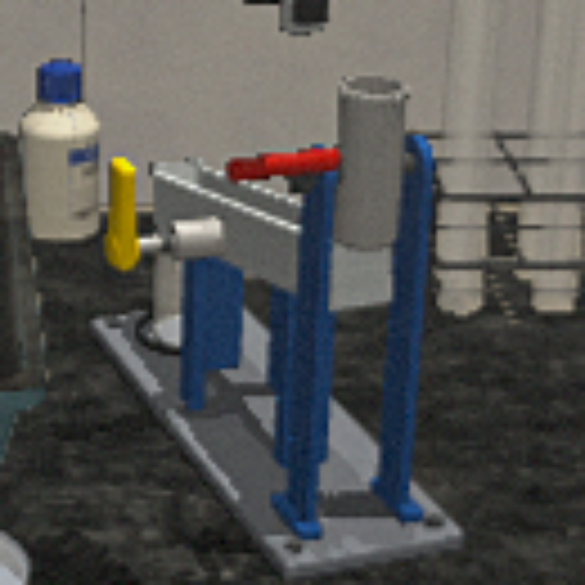

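The pot stands upright exactly as at first (rim at (373,86), handle at (233,168)). Next I turn for the tab.

Emit:
send_path(
  ticks=[
    {"yaw":-0.1745},
    {"yaw":-0.1745},
    {"yaw":-0.1745},
    {"yaw":-0.1745},
    {"yaw":-0.1745},
    {"yaw":-0.1745},
    {"yaw":-0.1745},
    {"yaw":-0.1745},
    {"yaw":-0.1745},
    {},
    {},
  ],
)

```text
time: 13.6
tcp_pos: [0.4401, -0.1783, 0.3302]
eef_rot: [2.923, -1.152, -0.001]
contact_force: [-0.3, -0.3, 0.9]
opening: 0.0451
finger_force: 0.0
```

```bash
python3 -c "
from h import *
print('turn',turn(YAW+np.pi/2),'above',delta(F(.04,.082,.28)), env.observe()['q'])"
```

```text
turn -0.003627666289702347 above [ 0.201  -0.01    0.0501] [ 4.15684464e-02 -2.61841160e-01 -2.58662473e-02 -2.05267793e-04
 -1.80770999e+00  7.78551919e-01]
```

Emit:
send_path(
  ticks=[
    {"dx":0.04, "dy":-0.002, "yaw":-0.0036},
    {"dx":0.04, "dy":-0.002},
    {"dx":0.04, "dy":-0.002},
    {"dx":0.04, "dy":-0.002},
    {"dx":0.041, "dy":-0.002},
    {"dz":0.05},
    {},
    {},
    {},
  ],
)

```text
time: 14.72
tcp_pos: [0.5951, -0.3073, 0.2848]
eef_rot: [-2.927, 1.142, -0.009]
contact_force: [-0.5, 0.3, 0.6]
opening: 0.0453
finger_force: 0.0
```

```bash
python3 -c "
from h import *
print('turn',turn(YAW+np.pi/2),'grip',delta(F(.04,.082,.155)), env.observe()['q'])
a=cv2.resize(env.camera('scene')[125:255,280:410],None,fx=4.5,fy=4.5)
cv2.imwrite('pics/4.png',a[:,:,::-1])"
```

```text
turn 0.0030357788247776796 grip [-0.001   0.0017  0.1298] [-1.78412616e-01  2.34272258e-01  3.80927281e-01  9.66730611e-04
 -1.71195205e+00  1.00537785e+00]
```

View pics/4.png

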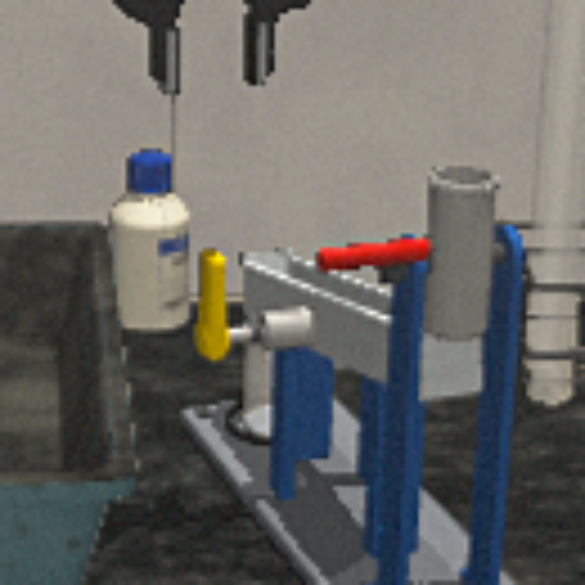

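The open fingers, at (165,70) and (258,65), straddle the yellow tab at (212,255). I'll descend and grip.

Emit:
send_path(
  ticks=[
    {"dx":-0.001, "dy":0.0017, "dz":0.04, "yaw":0.003},
    {"dz":0.04},
    {"dz":0.035},
    {"dz":0.015},
    {},
    {},
  ],
)

```text
time: 15.52
tcp_pos: [0.5938, -0.3081, 0.1534]
eef_rot: [2.925, -1.146, 0.005]
contact_force: [0.2, 0.5, 0.3]
opening: 0.0452
finger_force: 0.0
```

Emit:
send_path(
  ticks=[
    {},
    {},
    {},
    {},
    {},
    {},
  ],
  finger_gap=0,
  grip_n=90,
)

```text
time: 16.27
tcp_pos: [0.5926, -0.3086, 0.1521]
eef_rot: [2.924, -1.146, 0.001]
contact_force: [-3.8, -2.3, 5.8]
opening: 0.0108
finger_force: 88.6
```

```bash
python3 -c "
from h import *
print(delta(F(.04,.082,.155)),turn(YAW+np.pi/2));p=env.observe()['tcp_pos']-O;print(p@xf,p@yf,p[2])"
```

```text
[ 0.0006 -0.0012 -0.0029] 9.84862784214613e-07
0.03941217083025106 0.08078371861118444 0.15209305659140748
```

Emit:
send_path(
  ticks=[
    {"dy":-0.005},
    {"dy":-0.005},
    {"dy":-0.005},
    {"dy":-0.005},
    {"dy":-0.005},
    {"dy":-0.005},
    {"dy":-0.005},
    {"dy":-0.005},
    {"dy":-0.005},
    {"dy":-0.005},
    {"dy":-0.004},
    {},
    {},
  ],
)

```text
time: 17.9
tcp_pos: [0.6274, -0.2707, 0.1521]
eef_rot: [2.92, -1.147, -0.004]
contact_force: [-10.4, -7.9, 7.0]
opening: 0.0108
finger_force: 88.9
```

```bash
python3 -c "
from h import *
p=env.observe()['tcp_pos']-O;print(p@xf,p@yf,p[2],env.observe()['contact_force']@yf)"
```

```text
0.03915159485653494 0.132251441510399 0.15209607348624324 -12.85141842664664
```

Emit:
send_path(
  ticks=[
    {"dy":-0.002},
    {"dy":-0.001},
    {},
    {},
  ],
)

```text
time: 18.4
tcp_pos: [0.6292, -0.2687, 0.1521]
eef_rot: [2.92, -1.147, -0.004]
contact_force: [-11.4, -7.2, 6.0]
opening: 0.0109
finger_force: 88.9
```

```bash
python3 -c "
from h import *
p=env.observe()['tcp_pos']-O;print(p@xf,p@yf,p[2],env.observe()['contact_force']@yf)"
```

```text
0.03912833505547534 0.13495139848663096 0.15208589620993654 -13.064925077266576
```

Emit:
send_path(
  ticks=[
    {"dy":-0.001},
    {"dy":-0.001},
    {"dy":-0.0005},
    {},
    {},
    {},
  ],
)

```text
time: 19.15
tcp_pos: [0.6299, -0.2679, 0.1521]
eef_rot: [2.918, -1.148, -0.006]
contact_force: [-14.2, -10.1, 6.6]
opening: 0.0107
finger_force: 88.9
```

```bash
python3 -c "
from h import *
p=env.observe()['tcp_pos']-O;print(p@xf,p@yf,p[2],env.observe()['contact_force']@yf)"
```

```text
0.039126419897916584 0.13600031602071966 0.15208587072370044 -17.054260868143725
```

Emit:
send_path(
  ticks=[
    {"dy":-0.001},
    {},
    {},
    {},
    {},
    {},
    {},
    {},
  ],
)

```text
time: 20.15
tcp_pos: [0.6299, -0.2679, 0.1521]
eef_rot: [2.916, -1.148, -0.008]
contact_force: [-16.7, -12.7, 6.2]
opening: 0.0112
finger_force: 89.0
```

```bash
python3 -c "
from h import *
p=env.observe()['tcp_pos']-O;print(p@xf,p@yf,p[2],env.observe()['contact_force']@yf)
a=cv2.resize(env.camera('top')[130:280,290:440],None,fx=3.9,fy=3.9)
b=cv2.resize(env.camera('scene')[170:245,300:350],None,fx=7.8,fy=7.8)
cv2.imwrite('pics/5.png',np.hstack([a[:585,180:585],b[:585,:390]])[:,:,::-1])"
```

```text
0.039115900946189386 0.13604966503496707 0.15211244087888537 -20.63734342613089
```

View pics/5.png

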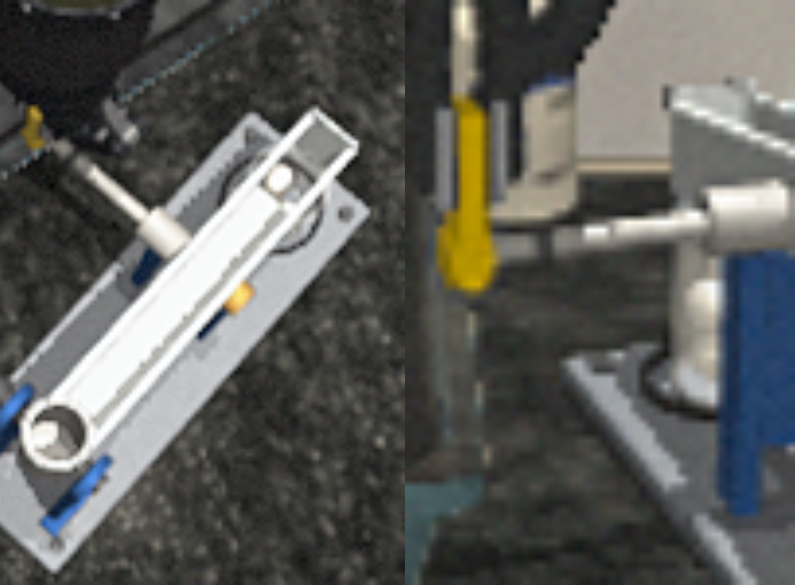

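```bash
python3 - <<'E'
from h import *
t=env.camera('top')[:,:,::-1]; t0=cv2.imread('pics/top0.png'); s=env.camera('scene')[:,:,::-1]
g=lambda im,r,c,f=11:cv2.resize(im[r:r+26,c:c+35],None,fx=f,fy=f,interpolation=cv2.INTER_CUBIC)
b=proj('scene',[F(.135,0,.03)])[0].astype(int); b2=proj('top',[F(.135,0,.03)])[0].astype(int)
cv2.imwrite('pics/6.png',np.vstack([np.hstack([g(t0,228,333),g(t,228,333)]),np.hstack([g(s,b[1]-13,b[0]-17),g(t,b2[1]-13,b2[0]-17)])]))
E
```

```text
(no output)
```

View pics/6.png

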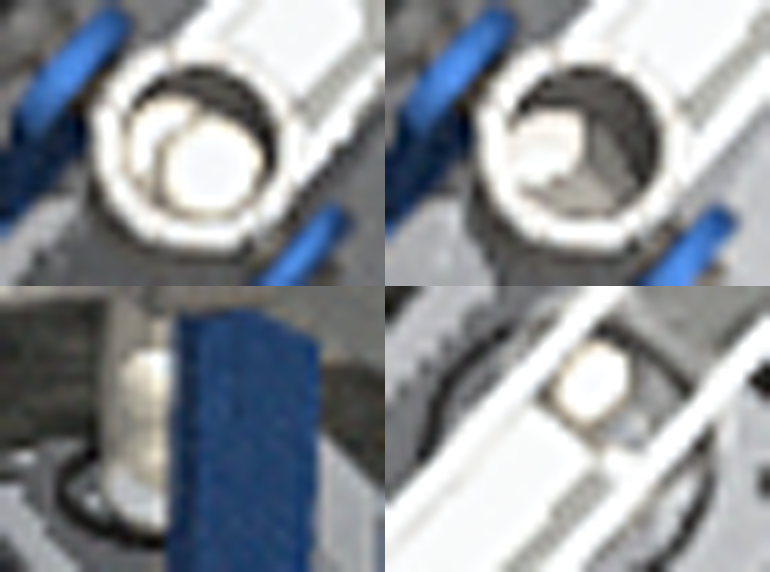

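The pot now shows only a sunlit patch on its floor (top right), with no balls. The chute is empty, and balls are visible in the standing beaker (bottom). The pin is held at its stop, so I'm handing in.

```bash
python3 -c "
from workcell import env
print(env.hand_in())"
```

```text
the job is handed in; nothing more can be done
None
```

I handed the job in at about 20 s with the pot emptied and swung back upright, the chute empty, the beaker standing in its place, and the pin still held fully back at its stop; I counted four balls in the chute before the release, but the cameras could not show all four inside the beaker.

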